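Spin the scooter wheel and stop it on the crayon streak

ROBOT

A 6-joint arm with a two-finger parallel gripper is mounted at the origin on the work surface. World frame = base frame: x ahead of the robot, y to its left, z up, the work surface at z = 0. Lengths are in m, angles in rad, forces in N, time in s.
With the tool pointing down it reaches from about 0.375 to 0.9 m from the base axis. Payload 3.1 kg.
Tool frame: the origin (TCP) lies midway between the tips of the shut fingers; the grasp point (between the pads) lies 19 mm behind it; z points along the fingers, y is the direction in which the jaws open and shut (so a half turn about z gives the same grasp; the last joint's range is limited). The gripper opens to 85 mm and grips with 20 to 120 N. Pads are 22 mm wide; open, the fingers measure 114 mm over their backs; the gripper's body (76 mm by 85 mm) begins 54 mm behind the grasp point. The pads swing forward as they close: fully open they stand 13 mm farther back than shut.
Start: joints at [-1.419, 0.527, 1.433, -0, 1.181, -0.178], TCP at [0.202, -0.591, 0.231] pointing down, gripper open.
Joint ranges: [-3.08, 3.08], [-0.75, 2.2], [0.22, 2.44], [-1.43, 4.57], [0, 2.65], [-2.85, 2.85]. Speed limits (rad/s): [2.79, 2.79, 3.14, 3.14, 3.14, 3.14].

INTERFACE

Orientations are given as a unit quaternion [x, y, z, w].
In Python, from station import manip gives the robot as it stands.
- The arm moves only by the tool servo_tool, never from a script. Its argument "motion" is a list of rows, each a list of 7 numbers: the shift along the tool's x, y, z in mm, then the turn, a rotation vector about the tool's x, y, z in rad, then the opening, from -1 (shut) to 1 (fully open), so that 0 is half open. In form: [[x, y, z, rx, ry, rz, hand], ...]. A call has 1 to 12 rows; each row shifts and turns the pose as measured when the row begins, along the tool's axes as they then stand; what a row does not reach is not made up. A row lasts 1/12 s, in which the tool goes at most 41.7 mm and 7.16 degrees, less where a joint would pass 70% of its speed; a pose out of reach is approached as far as the arm can. A call with a gripper value outside its range is refused whole. The fingers move at their own pace and stop on an object; "grip_force" is the grip in N (left out, the last holds). Time passes only in rows, so rows that do not move let the fingers close. It gives the time, the measured TCP pose, the force and the opening at its end, in the units of the state.
- manip.sense(): the state, without advancing time (a new reading comes with each control period).
- manip.snapshot(name): name is "side" or "top" or "wrist"; returns a dict with "frame" (480x640x3 uint8, red, green, blue), "mtx" (3x3 intrinsics, pixels), "world_from_camera" (4x4, takes a point from camera to world coordinates). Camera axes: x right, y up, looking along -z (the intrinsics and any distortion apply to the point x, -y, -z); pixel columns grow to the right and rows downward; lengths in m; the calibration is good to about 2 mm. A picture is of the moment at which its call begins. There is no depth.
- manip.sign_off(): hands the job in, once; it reports no verdict.
The state is a dict: "t": time; "q": joint angles; "qd": joint speeds; "tau": joint torques, N m; "tcp_pos": TCP position; "tool_rot": TCP orientation; "force": force on the tool from outside, world axes, zero at the start; "ft_torque": the same for the moment, N m; "finger_gap": opening from 0.0 (shut) to 1.0 (fully open).
Only numpy, scipy, OpenCV 4.12 (cv2) and the standard library are available. Lean on these libraries where they do the work, as an engineer would, in place of code of your own. Each camera call takes 0.05 s, during which the arm holds its last target.

TASK

Try the scooter wheel's new bearings on the vice: flick the wheel round with a fingertip, either way, and let it run untouched and briskly for at least two seconds; then, while it is still turning, lay a fingertip on the tyre and stop it so that the red-tipped pointer stands at the yellow crayon streak, and finish with the fingertip still resting on the tyre, holding it there. Stop it there first time: once it has been set running, it must not come to rest with the pointer off the streak. Press gently, never grip or lift the wheel, and leave the loose things on the bench where they are.

Things in the scene. Friction and masses are not known exactly. Their poses are not given: they have to be found in the camera images.
- wheel: Scooter wheel lying flat, slipped over an upright axle: black tyre on a five-spoke alloy rim, about 1 kg. Origin on the axle at the wheel's mid-height, z up; this frame does not turn. Tyre 200 mm across, 48 mm thick; its upper side is a flat ring 24 mm above the origin, 68 to 90 mm out from the axle, rounded off further out. Spoke tops 10 mm above the origin, open gaps between; hub 26 mm radius.
- axle_top (a point): Free top end of the fixed upright steel axle (12 mm thick), 48 mm above the wheel's mid-height. Nothing holds the wheel down on it.
- spin (a joint): Turn of the wheel in rad, growing anticlockwise seen from above, counting on past full turns; starts between -1.6 and 1.6. It turns very freely: from 3 rad/s it runs on for 10 to 14 s, slowing by 0.2 to 0.4 rad/s each second. The tyre is grippy and gives under 1 mm: a fingertip pressed on its upper side with 2 to 15 N carries it along or stops it within a few degrees; over 35 N is too hard.
- streak (a point): Middle of a bright yellow crayon streak on the upper side and shoulder of the tyre, taken at the tyre's outer edge: 100 mm out from the axle, 18 mm above mid-height. The streak is 40 mm long along the edge (20 mm either side of this point). Turns with the wheel.
- pointer (a point): The place at the tyre's edge at which the red-tipped pointer aims: 100 mm out from the axle, 5 mm in front of the tip. The pointer is a level rod, 7 mm thick, 6 mm lower than the tyre's upper side.
- gauge: Fixed scribing block that carries the pointer, beyond the wheel or to one side. Origin on the bench under the wheel's axle; x axis towards the pointer. Steel block 62 x 52 x 39 mm centred at x = 180 mm; upright 10 mm post at x = 172 mm, 225 mm high.
- vice: Fixed bench vice that clamps the axle's lower end. Origin on the bench under the axle, which is 164 mm below the wheel's mid-height. It lies under the wheel, below 120 mm, with a T-bar 125 mm out on its -x side, 50 mm up.
- spanner: Loose steel spanner, 170 mm, flat on the bench; origin under its middle.
- old_bearing: Loose steel ring bearing, 35 mm across, 11 mm high; origin under its centre.
- axle_nut: Loose dark steel nut, 22 mm across, 10 mm high; origin under its centre.
- crayon: Loose yellow crayon with a paper sleeve, 85 x 11 x 11 mm, lying; origin under its middle.
- grease_tin: Loose blue tin with a steel cap, 64 mm across, 45 mm high; origin under its centre.
- spray_can: Loose green can, 52 mm across, 170 mm high, standing; origin under its centre.
- screwdriver: Loose screwdriver with an orange handle, lying; origin under its middle.
- tape_roll: Loose black tape roll, 72 mm across, 19 mm high, lying flat; origin under its centre.

How it is judged:
By the outcome, as a careful person would: the job done as asked, in the order asked, and still so for the second after the job is handed in, while the arm keeps its last pose, push and grip.
It also fails if it takes over 45 s, if anything falls off the work surface, if the arm or the gripper's body presses on something with over 40 N, if the wrist force passes 120 N, or if a joint passes its speed limit or range.

## Working session

There is one attempt and no reset: what is moved stays moved. The work goes in short steps, Python scripts to look and compute and a tool call to move; the robot and the scene stay as the last step left them, time stands still between calls to the robot, and variables do not carry over. Pictures are saved under pics/ and viewed, and the job is handed in when it is done.

Besides the shell and the picture viewer there is one more tool, called after "Request:" by a JSON object that holds its "fn" and its "kwargs", one argument or row to a line. servo_tool: Moves the arm, as the interface text tells. Its arguments: {"type":"object","properties":{"motion":{"type":"array"},"grip_force":{"type":"number"}},"required":["motion"]}

```bash
mkdir -p pics; ls
python3 - <<'E'
from station import manip
import cv2,numpy as np
s=manip.sense();print(s)
for n in ["side","top","wrist"]:
    d=manip.snapshot(n);cv2.imwrite(f"pics/{n}0.png",d["frame"][:,:,::-1]);np.savez(f"pics/{n}0.npz",**d)
    print(n,d["mtx"].tolist(),d["world_from_camera"].round(4).tolist(),[k for k in d])
E
```

```text
pics
{'t': 0.0, 'q': array([-1.41949622e+00,  5.28473760e-01,  1.43391061e+00,  8.88190289e-06,
        1.18137755e+00, -1.78498076e-01]), 'qd': array([ 0.00018696, -0.00116748, -0.00033868, -0.00104113, -0.00097781,
       -0.00118393]), 'tau': array([-6.81897727e-04, -4.42355490e+01, -1.78022236e+01, -1.63751788e-04,
        8.36573745e-03,  3.32951879e-07]), 'tcp_pos': array([ 0.20232956, -0.59058932,  0.2303263 ]), 'tool_rot': array([ 9.86434622e-01,  1.64151030e-01,  1.88556702e-05, -1.08447491e-03]), 'force': array([ 0.26997983, -0.04873583, -0.40437846]), 'ft_torque': array([-0.03587558,  0.04397634, -0.0422107 ]), 'finger_gap': 0.995108320020655}
side [[466.673181070168, 0.0, 321.24972468315224], [0.0, 466.673181070168, 237.81803951373394], [0.0, 0.0, 1.0]] [[-0.8388, 0.3576, -0.4106, 0.1158], [-0.5443, -0.5316, 0.649, 0.6255], [0.0138, 0.7678, 0.6405, 0.7602], [0.0, 0.0, 0.0, 1.0]] ['frame', 'mtx', 'world_from_camera']
top [[481.31041731249337, 0.0, 309.9035283752038], [0.0, 481.31041731249337, 242.33373416730268], [0.0, 0.0, 1.0]] [[0.0273, 0.9979, -0.0586, 0.4624], [-0.9996, 0.0272, -0.0033, 0.0161], [-0.0017, 0.0587, 0.9983, 1.2177], [0.0, 0.0, 0.0, 1.0]] ['frame', 'mtx', 'world_from_camera']
wrist [[418.98971560188136, 0.0, 319.5733149595106], [0.0, 418.98971560188136, 247.8400914703794], [0.0, 0.0, 1.0]] [[0.3243, 0.9047, 0.2764, 0.2728], [-0.946, 0.3106, 0.0933, -0.566], [-0.0014, -0.2917, 0.9565, 0.3741], [0.0, 0.0, 0.0, 1.0]] ['frame', 'mtx', 'world_from_camera']
```

View pics/side0.png

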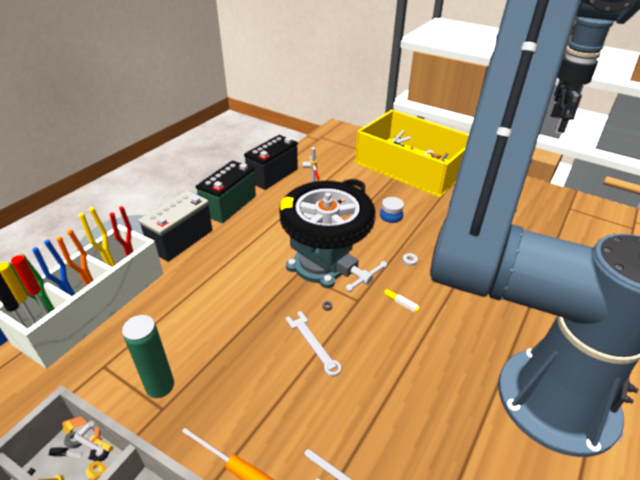

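View pics/top0.png

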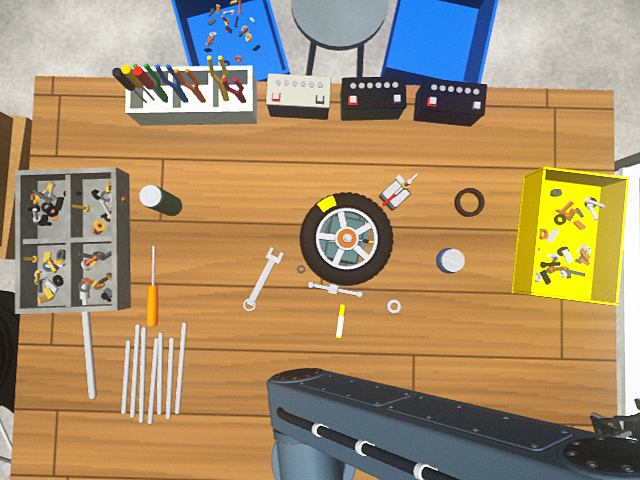

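```bash
cat > h.py <<'E'
import numpy as np,cv2
from station import manip
def proj(d,P):
    T=np.linalg.inv(d["world_from_camera"]);P=np.atleast_2d(P);c=P@T[:3,:3].T+T[:3,3]
    K=d["mtx"];return np.c_[K[0,0]*c[:,0]/-c[:,2]+K[0,2],K[1,1]*-c[:,1]/-c[:,2]+K[1,2]]
def ray(d,px,z):
    K=d["mtx"];W=d["world_from_camera"];px=np.atleast_2d(px)
    v=np.c_[(px[:,0]-K[0,2])/K[0,0],-(px[:,1]-K[1,2])/K[1,1],-np.ones(len(px))]@W[:3,:3].T
    o=W[:3,3];return o+v*((z-o[2])/v[:,2])[:,None]
def yellow(d,z=0.186):
    f=d["frame"].astype(int);return (f[:,:,0]>200)&(f[:,:,1]>180)&(f[:,:,2]<90)
E
python3 - <<'E'
import cv2
for n,(x,y,w,h) in {"top":(290,160,140,150),"side":(250,130,160,160)}.items():
    i=cv2.imread(f"pics/{n}0.png")[y:y+h,x:x+w];cv2.imwrite(f"pics/{n}0z.png",cv2.resize(i,None,fx=4,fy=4,interpolation=cv2.INTER_CUBIC))
E
```

```text
(no output)
```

View pics/top0z.png

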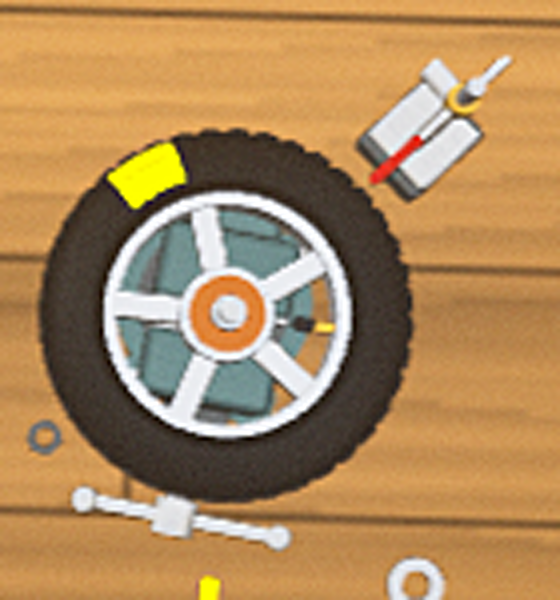

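View pics/side0z.png

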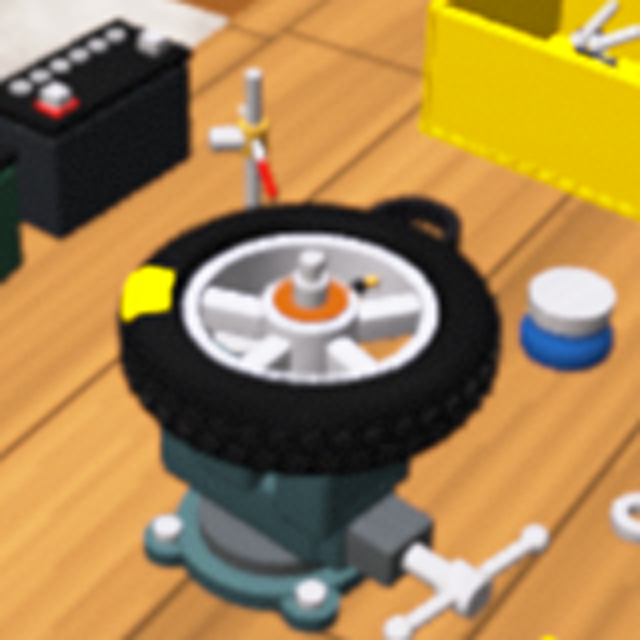

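View pics/wrist0.png

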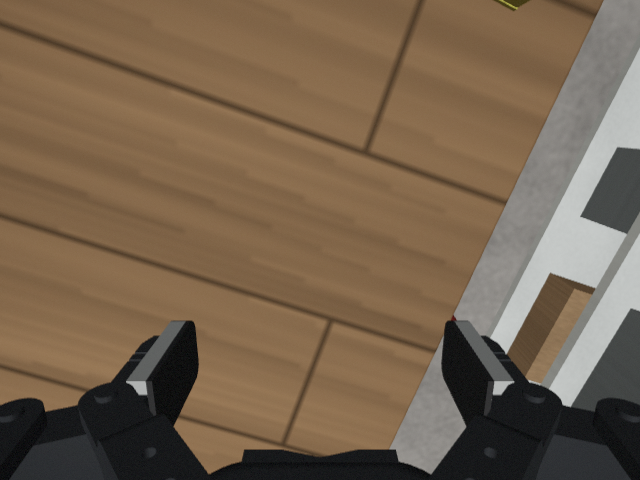

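Run:
```python
from h import *
t=dict(np.load("pics/top0.npz"));s=dict(np.load("pics/side0.npz"))
print("axle top/side",ray(t,[347.2,237.9],.212),ray(s,[250+312/4,130+258/4],.212))
def fitc(img,z,lo):pass
print("tip",ray(t,[290+374/4,160+183/4],.182),ray(s,[250+273/4,130+194/4],.182))
for n,d,x in (("top",t,(300,190,400,290)),("side",s,(270,170,380,250))):
    m=yellow(d);mm=np.zeros_like(m);mm[x[1]:x[3],x[0]:x[2]]=m[x[1]:x[3],x[0]:x[2]]
    v,u=np.nonzero(mm);print(n,len(u),u.mean(),v.mean(),ray(d,[u.mean(),v.mean()],.187))
# refine centre by tyre silhouette/rim in top: fit orange cap and white rim ellipses
f=t["frame"].astype(int)
m=(f.max(2)<75)
m[:, :300]=0;m[:,395:]=0;m[:190]=0;m[287:]=0
c,_=cv2.findContours(m.astype(np.uint8),cv2.RETR_EXTERNAL,cv2.CHAIN_APPROX_NONE);c=max(c,key=cv2.contourArea)
hull=cv2.convexHull(c);print(cv2.fitEllipse(hull))
P=ray(t,hull[:,0,:].astype(float),.164)[:,:2]
A=np.c_[2*P,np.ones(len(P))];b=(P**2).sum(1);x=np.linalg.lstsq(A,b,rcond=None)[0];print("tyre",x[:2],np.sqrt(x[2]+x[:2]@x[:2]))
```

```text
axle top/side [[ 0.53281426 -0.05837414  0.212     ]] [[ 0.53159169 -0.05480552  0.212     ]]
tip [[ 0.60678749 -0.13754976  0.182     ]] [[ 0.60709434 -0.13374528  0.182     ]]
top 183 328.6174863387978 204.9016393442623 [[ 0.60472875 -0.01858115  0.187     ]]
side 135 293.8222222222222 199.7925925925926 [[ 0.60007943 -0.02843673  0.187     ]]
((346.1488952636719, 238.4730987548828), (92.43043518066406, 92.6778793334961), 148.40298461914062)
tyre [ 0.53543886 -0.05963089] 0.10162076476727067
```

Request:
{"fn": "servo_tool", "kwargs": {
  "motion": [
    [0, 0, -35, 0, 0, 0.08, -1],
    [0, 0, -35, 0, 0, 0.08, -1],
    [0, 0, -35, 0, 0, 0.08, -1],
    [0, 0, -30, 0, 0, 0.08, -1],
    [0, 0, -5, 0, 0, 0.03, -1]
  ],
  "grip_force": 30
}}

```text
t: 0.57
tcp_pos: [0.2018, -0.5879, 0.3689]
tool_rot: [1.0, -0.019, -0.002, -0.01]
force: [-0.4, -1.1, 0.8]
finger_gap: 0.297
```

Request:
{"fn": "servo_tool", "kwargs": {
  "motion": [
    [15, -32, 0, 0, 0, 0, -1],
    [15, -32, 0, 0, 0, 0, -1],
    [15, -32, 0, 0, 0, 0, -1],
    [15, -32, 0, 0, 0, 0, -1],
    [15, -32, 0, 0, 0, 0, -1],
    [15, -32, 0, 0, 0, 0, -1],
    [15, -32, 0, 0, 0, 0, -1],
    [15, -32, 0, 0, 0, 0, -1],
    [15, -32, 0, 0, 0, 0, -1],
    [15, -32, 0, 0, 0, 0, -1],
    [15, -32, 0, 0, 0, 0, -1],
    [15, -32, 0, 0, 0, 0, -1]
  ]
}}

```text
t: 1.57
tcp_pos: [0.4002, -0.2029, 0.3728]
tool_rot: [1.0, -0.027, -0.002, -0.006]
force: [1.0, 0.0, -0.9]
finger_gap: -0.001
```

Request:
{"fn": "servo_tool", "kwargs": {
  "motion": [
    [9, -28, -2, -0.01, 0, -0.01, -1],
    [9, -28, 10, 0, 0, -0.01, -1],
    [9, -28, 20, 0, 0, -0.01, -1],
    [9, -28, 25, 0, 0, -0.01, -1],
    [9, -22, 25, 0, 0, -0.01, -1],
    [8, -10, 25, 0, 0, 0, -1],
    [0, 0, 2, 0, 0, 0, -1],
    [0, 0, 0, 0, 0, 0, -1]
  ]
}}

```text
t: 2.23
tcp_pos: [0.461, -0.0465, 0.266]
tool_rot: [1.0, 0.005, 0.001, 0.0]
force: [-0.5, 0.1, -0.9]
finger_gap: 0.003
```

Run:
```python
from h import *
s=manip.sense();print(s["t"],s["tcp_pos"],s["tool_rot"],s["q"],s["force"])
for n in ["wrist","top"]:
    d=manip.snapshot(n);cv2.imwrite(f"pics/{n}1.png",d["frame"][:,:,::-1]);np.savez(f"pics/{n}1.npz",**d)
```

```text
2.2333 [ 0.46101387 -0.04646593  0.26600308] [9.99988136e-01 4.75428321e-03 9.87095438e-04 3.87264990e-04] [-3.42326581e-01  2.61535108e-01  1.78053462e+00 -6.38353256e-05
  1.09740300e+00  1.21899018e+00] [-0.45595387  0.13683319 -0.94060976]
```

View pics/wrist1.png

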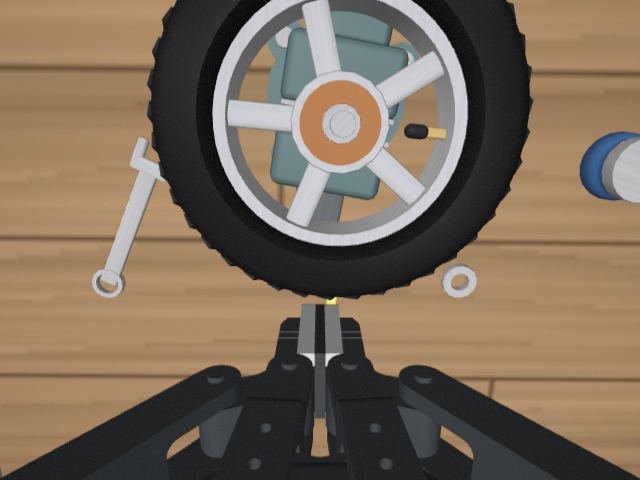

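View pics/top1.png

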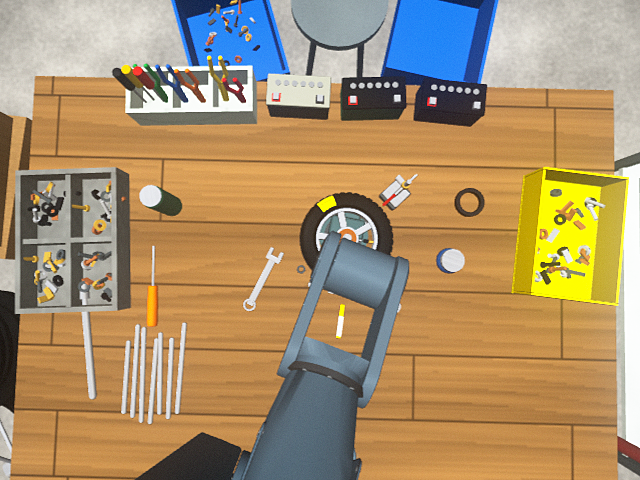

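Run:
```python
from h import *
w=dict(np.load("pics/wrist1.npz"))
print(ray(w,[342.5,124],.212),ray(w,[321,330],.266))
print(proj(w,[.461,-.0465,.266]))
```

```text
[[ 0.53390735 -0.05542031  0.212     ]] [[ 0.45886851 -0.04625487  0.266     ]]
[[321.70705713 324.95285237]]
```

Request:
{"fn": "servo_tool", "kwargs": {
  "motion": [
    [-4, 5, 25, 0, 0, 0, -1],
    [-3, 5, 25, 0, 0, 0, -1],
    [0, 0, 10, 0, 0, 0, -1],
    [0, 0, 4, 0, 0, 0, -1],
    [0, 0, 0, 0, 0, 0, -1]
  ]
}}

```text
t: 2.75
tcp_pos: [0.4605, -0.0659, 0.2094]
tool_rot: [1.0, 0.0, 0.011, 0.005]
force: [0.2, 0.1, 0.5]
finger_gap: -0.003
```

Request:
{"fn": "servo_tool", "kwargs": {
  "motion": [
    [-5, -6, 5, 0.005, -0.01, 0, -1],
    [-3, -3, 4, 0.005, -0.01, 0, -1],
    [0, 0, 2, 0, 0, 0, -1]
  ]
}}

```text
t: 3.0
tcp_pos: [0.4545, -0.0588, 0.201]
tool_rot: [1.0, -0.001, 0.004, 0.001]
force: [-0.2, -0.0, -0.3]
finger_gap: 0.0
```

Request:
{"fn": "servo_tool", "kwargs": {
  "motion": [
    [0, -1, 6, 0, -0.005, 0, -1]
  ]
}}

```text
t: 3.08
tcp_pos: [0.4551, -0.058, 0.1959]
tool_rot: [1.0, -0.001, 0.003, 0.002]
force: [0.6, -0.3, -1.0]
finger_gap: 0.001
```

Request:
{"fn": "servo_tool", "kwargs": {
  "motion": [
    [0, -1, 6, 0, 0, 0, -1]
  ]
}}

```text
t: 3.17
tcp_pos: [0.4558, -0.057, 0.1899]
tool_rot: [1.0, -0.001, 0.004, 0.002]
force: [-0.5, -0.7, -0.6]
finger_gap: 0.001
```

Request:
{"fn": "servo_tool", "kwargs": {
  "motion": [
    [0, 0, 3, 0, 0, 0, -1]
  ]
}}

```text
t: 3.25
tcp_pos: [0.4553, -0.0566, 0.1864]
tool_rot: [1.0, -0.001, 0.003, 0.002]
force: [-4.0, -0.2, 7.3]
finger_gap: 0.001
```

Request:
{"fn": "servo_tool", "kwargs": {
  "motion": [
    [0, 0, 2, 0, 0, 0, -1]
  ]
}}

```text
t: 3.33
tcp_pos: [0.4548, -0.0565, 0.1846]
tool_rot: [1.0, -0.0, 0.002, 0.002]
force: [-6.0, -0.2, 15.6]
finger_gap: 0.0
```

Request:
{"fn": "servo_tool", "kwargs": {
  "motion": [
    [0, 0, 0, 0, 0, 0, -1]
  ]
}}

```text
t: 3.42
tcp_pos: [0.455, -0.0565, 0.1851]
tool_rot: [1.0, 0.0, 0.002, 0.002]
force: [-2.1, -0.3, 11.7]
finger_gap: -0.003
```

Request:
{"fn": "servo_tool", "kwargs": {
  "motion": [
    [0, 0, 0, 0, 0, 0, -1]
  ]
}}

```text
t: 3.5
tcp_pos: [0.4551, -0.0566, 0.1859]
tool_rot: [1.0, 0.0, 0.002, 0.003]
force: [-2.1, -0.8, 9.1]
finger_gap: 0.0
```

Request:
{"fn": "servo_tool", "kwargs": {
  "motion": [
    [0, 0, -1, 0, 0, 0, -1]
  ]
}}

```text
t: 3.58
tcp_pos: [0.4555, -0.0567, 0.1875]
tool_rot: [1.0, 0.001, 0.003, 0.003]
force: [-0.5, -0.6, 2.5]
finger_gap: -0.0
```

Request:
{"fn": "servo_tool", "kwargs": {
  "motion": [
    [0, 10, -10, 0, 0, 0, -1],
    [-1, 15, -3, 0, 0, 0, -1],
    [0, 10, 0, 0, 0, 0, -1],
    [0, 0, 0, 0, 0, 0, -1]
  ]
}}

```text
t: 3.92
tcp_pos: [0.4551, -0.0919, 0.2008]
tool_rot: [1.0, 0.002, 0.003, 0.003]
force: [0.2, -0.2, 0.6]
finger_gap: -0.001
```

Request:
{"fn": "servo_tool", "kwargs": {
  "motion": [
    [0, -10, 0, 0, 0, 0, -1]
  ]
}}

```text
t: 4.0
tcp_pos: [0.4555, -0.083, 0.2005]
tool_rot: [1.0, 0.001, 0.004, 0.003]
force: [-0.8, 0.6, 0.0]
finger_gap: -0.0
```

Request:
{"fn": "servo_tool", "kwargs": {
  "motion": [
    [0, -22, 0, 0, 0, 0, -1]
  ]
}}

```text
t: 4.08
tcp_pos: [0.456, -0.0618, 0.2]
tool_rot: [1.0, -0.001, 0.004, 0.004]
force: [-0.2, 0.3, -0.4]
finger_gap: -0.005
```

Request:
{"fn": "servo_tool", "kwargs": {
  "motion": [
    [0, -26, 0, 0, 0, 0, -1]
  ]
}}

```text
t: 4.17
tcp_pos: [0.4559, -0.0352, 0.1993]
tool_rot: [1.0, -0.003, 0.004, 0.003]
force: [0.7, 0.7, 0.1]
finger_gap: 0.001
```

Request:
{"fn": "servo_tool", "kwargs": {
  "motion": [
    [0, -26, -15, 0, 0, 0, -1]
  ]
}}

```text
t: 4.25
tcp_pos: [0.4537, -0.0071, 0.2118]
tool_rot: [1.0, -0.004, 0.0, 0.002]
force: [0.1, -0.2, -0.5]
finger_gap: 0.003
```

Request:
{"fn": "servo_tool", "kwargs": {
  "motion": [
    [0, -20, -15, 0, 0, 0, -1]
  ]
}}

```text
t: 4.33
tcp_pos: [0.4523, 0.0156, 0.2259]
tool_rot: [1.0, -0.004, -0.002, 0.001]
force: [0.2, 0.1, -0.5]
finger_gap: -0.002
```

Request:
{"fn": "servo_tool", "kwargs": {
  "motion": [
    [0, 0, 0, 0, 0, 0, -1]
  ]
}}

```text
t: 4.42
tcp_pos: [0.4521, 0.0195, 0.2272]
tool_rot: [1.0, -0.002, -0.001, 0.001]
force: [0.3, -0.2, 0.1]
finger_gap: -0.0
```

Request:
{"fn": "servo_tool", "kwargs": {
  "motion": [
    [1, 30, 5, 0, 0, 0, -1],
    [1, 38, 10, 0, 0, 0, -1],
    [0, 30, 10, 0, 0, 0, -1],
    [0, 12, 6, 0, 0, 0, -1],
    [0, 2, 2, 0, 0, 0, -1],
    [0, 0, 0, 0, 0, 0, -1]
  ]
}}

```text
t: 4.92
tcp_pos: [0.4529, -0.0894, 0.1907]
tool_rot: [1.0, 0.004, -0.001, -0.0]
force: [-0.5, -0.4, 1.2]
finger_gap: 0.001
```

Request:
{"fn": "servo_tool", "kwargs": {
  "motion": [
    [1, 3, 2.5, 0, 0, 0, -1]
  ]
}}

```text
t: 5.0
tcp_pos: [0.4533, -0.0916, 0.1879]
tool_rot: [1.0, 0.004, -0.002, -0.001]
force: [-0.4, 0.1, 2.8]
finger_gap: 0.002
```

Request:
{"fn": "servo_tool", "kwargs": {
  "motion": [
    [0, 0, 2, 0, 0, 0, -1]
  ]
}}

```text
t: 5.08
tcp_pos: [0.453, -0.0915, 0.1859]
tool_rot: [1.0, 0.005, -0.002, -0.001]
force: [-3.3, -0.8, 7.1]
finger_gap: -0.001
```

Request:
{"fn": "servo_tool", "kwargs": {
  "motion": [
    [0, -10, 0.8, 0, 0, 0, -1]
  ]
}}

```text
t: 5.17
tcp_pos: [0.4521, -0.0827, 0.1855]
tool_rot: [1.0, 0.006, -0.004, 0.001]
force: [-6.6, -3.2, 11.1]
finger_gap: 0.002
```

Request:
{"fn": "servo_tool", "kwargs": {
  "motion": [
    [0, -22, 0.8, 0, 0, 0, -1]
  ]
}}

```text
t: 5.25
tcp_pos: [0.4511, -0.0622, 0.1854]
tool_rot: [1.0, 0.006, -0.005, 0.002]
force: [-2.1, -0.0, 10.8]
finger_gap: 0.002
```

Request:
{"fn": "servo_tool", "kwargs": {
  "motion": [
    [0, -26, 0.5, 0, 0, 0, -1]
  ]
}}

```text
t: 5.33
tcp_pos: [0.4524, -0.0365, 0.186]
tool_rot: [1.0, 0.005, -0.002, 0.004]
force: [4.7, -0.1, 6.4]
finger_gap: -0.005
```

Request:
{"fn": "servo_tool", "kwargs": {
  "motion": [
    [0, -27, -14, 0, 0, 0, -1],
    [0, -20, -18, 0, 0, 0, -1],
    [0, -5, -5, 0, 0, 0, -1]
  ]
}}

```text
t: 5.58
tcp_pos: [0.4505, 0.0228, 0.2235]
tool_rot: [1.0, 0.007, -0.003, 0.002]
force: [-0.4, -0.2, 0.5]
finger_gap: -0.0
```

```bash
cat > look.py <<'E'
from h import *
import sys
C=np.array([.533,-.0570])
tag=sys.argv[1];cams=sys.argv[2:]
for n in cams:
    t=manip.sense()["t"];d=manip.snapshot(n);cv2.imwrite(f"pics/{n}{tag}.png",d["frame"][:,:,::-1]);np.savez(f"pics/{n}{tag}.npz",**d)
    m=yellow(d);v,u=np.nonzero(m)
    if len(u)==0: print(t,n,"none");continue
    P=ray(d,np.c_[u,v],.187);r=np.hypot(*(P[:,:2]-C).T);k=(r>.062)&(r<.108)
    if n=="wrist":pass
    if k.sum()<5: print(t,n,"none",k.sum());continue
    q=P[k,:2]-C;a=np.arctan2(q[:,1],q[:,0]);a0=np.angle(np.exp(1j*a).mean());da=np.angle(np.exp(1j*(a-a0)))
    print(f"{t:.3f} {n} n={k.sum()} ang={np.degrees(a0):.1f} range {np.degrees(a0+da.min()):.1f} {np.degrees(a0+da.max()):.1f}  mid {np.degrees(a0+(da.min()+da.max())/2):.1f}")
E
python3 look.py 2 top side wrist
```

```text
5.583 top n=174 ang=-62.6 range -74.0 -51.2  mid -62.6
5.6333 side none 0
5.6833 wrist none 2
```

Request:
{"fn": "servo_tool", "kwargs": {
  "motion": [
    [0, 20, 0, 0, 0, 0, -1],
    [1, 25, 0, 0, 0, 0, -1],
    [1, 20, 0, 0, 0, 0, -1],
    [0, 10, 5, 0, 0, 0, -1],
    [0, 3, 5, 0, 0, 0, -1],
    [0, 0, 5, 0, 0, 0, -1],
    [0, 0, 4, 0, 0, 0, -1],
    [0, 0, 1, 0, 0, 0, -1],
    [0, 0, 0, 0, 0, 0, -1]
  ]
}}

```text
t: 6.48
tcp_pos: [0.4488, -0.0625, 0.1939]
tool_rot: [1.0, 0.005, -0.009, 0.001]
force: [0.2, -0.9, -0.4]
finger_gap: -0.001
```

```bash
python3 look.py 3 top wrist top
```

```text
6.483 top n=186 ang=104.9 range 93.4 116.8  mid 105.1
6.533 wrist n=56 ang=90.5 range 83.0 98.7  mid 90.9
6.583 top n=182 ang=83.9 range 72.0 95.5  mid 83.8
```

Request:
{"fn": "servo_tool", "kwargs": {
  "motion": [
    [3, -3, -1, 0, 0.01, 0, -1],
    [3, -3, -1, 0, 0.01, 0, -1],
    [0, 0, -1, 0, 0, 0, -1],
    [0, 0, 0, 0, 0, 0, -1],
    [0, 0, 0, 0, 0, 0, -1],
    [0, 0, 0, 0, 0, 0, -1],
    [0, 0, 0, 0, 0, 0, -1],
    [0, 0, 0, 0, 0, 0, -1],
    [0, 0, 0, 0, 0, 0, -1],
    [0, 0, 0, 0, 0, 0, -1],
    [0, 0, 0, 0, 0, 0, -1],
    [0, 0, 0, 0, 0, 0, -1]
  ]
}}

```text
t: 7.63
tcp_pos: [0.457, -0.0548, 0.1995]
tool_rot: [1.0, 0.006, 0.004, 0.002]
force: [0.0, -0.0, 0.1]
finger_gap: -0.001
```

```bash
python3 look.py 4 top wrist side
```

```text
7.633 top n=97 ang=-111.7 range -119.0 -104.9  mid -112.0
7.683 wrist n=6 ang=-122.7 range -139.4 -115.8  mid -127.6
7.733 side n=57 ang=-139.5 range -149.0 -128.1  mid -138.6
```

Request:
{"fn": "servo_tool", "kwargs": {
  "motion": [
    [0, 0, 0, 0, 0, 0, -1],
    [0, 0, 0, 0, 0, 0, -1],
    [0, 0, 0, 0, 0, 0, -1],
    [0, 0, 0, 0, 0, 0, -1],
    [0, 0, 0, 0, 0, 0, -1],
    [0, 0, 0, 0, 0, 0, -1],
    [0, 0, 0, 0, 0, 0, -1],
    [0, 0, 0, 0, 0, 0, -1],
    [0, 0, 0, 0, 0, 0, -1],
    [0, 0, 0, 0, 0, 0, -1],
    [0, 0, 0, 0, 0, 0, -1],
    [0, 0, 0, 0, 0, 0, -1]
  ]
}}

```text
t: 8.78
tcp_pos: [0.457, -0.0548, 0.1994]
tool_rot: [1.0, 0.006, 0.004, 0.002]
force: [0.3, -0.1, 0.2]
finger_gap: -0.003
```

```bash
python3 look.py 5 top
```

```text
8.783 top n=175 ang=38.8 range 27.0 50.6  mid 38.8
```

Request:
{"fn": "servo_tool", "kwargs": {
  "motion": [
    [0, 0, 0, 0, 0, 0, -1],
    [0, 0, 0, 0, 0, 0, -1],
    [0, 0, 0, 0, 0, 0, -1],
    [0, 0, 0, 0, 0, 0, -1],
    [0, 0, 0, 0, 0, 0, -1],
    [0, 0, 0, 0, 0, 0, -1],
    [0, 0, 0, 0, 0, 0, -1],
    [0, 0, 0, 0, 0, 0, -1],
    [0, 0, 0, 0, 0, 0, -1],
    [0, 0, 0, 0, 0, 0, -1],
    [0, 0, 0, 0, 0, 0, -1],
    [0, 0, 0, 0, 0, 0, -1]
  ]
}}

```text
t: 9.83
tcp_pos: [0.457, -0.0548, 0.1995]
tool_rot: [1.0, 0.006, 0.004, 0.002]
force: [0.2, 0.5, -0.6]
finger_gap: -0.002
```

```bash
python3 look.py 6 top
```

```text
9.833 top n=46 ang=-115.1 range -119.0 -111.9  mid -115.5
```

Request:
{"fn": "servo_tool", "kwargs": {
  "motion": [
    [0, 0, 0, 0, 0, 0, -1],
    [0, 0, 0, 0, 0, 0, -1],
    [0, 0, 0, 0, 0, 0, -1],
    [0, 0, 0, 0, 0, 0, -1],
    [0, 0, 0, 0, 0, 0, -1],
    [0, 0, 0, 0, 0, 0, -1],
    [0, 0, 0, 0, 0, 0, -1],
    [0, 0, 0, 0, 0, 0, -1],
    [0, 0, 0, 0, 0, 0, -1],
    [0, 0, 0, 0, 0, 0, -1],
    [0, 0, 0, 0, 0, 0, -1],
    [0, 0, 0, 0, 0, 0, -1]
  ]
}}

```text
t: 10.88
tcp_pos: [0.457, -0.0548, 0.1995]
tool_rot: [1.0, 0.006, 0.004, 0.002]
force: [-0.3, 0.1, -0.7]
finger_gap: 0.0
```

```bash
python3 look.py 7 top side
```

```text
10.883 top n=185 ang=84.8 range 72.5 96.7  mid 84.6
10.933 side n=177 ang=78.7 range 64.4 92.2  mid 78.3
```

Request:
{"fn": "servo_tool", "kwargs": {
  "motion": [
    [0, 0, 0, 0, 0, 0, -1],
    [0, 0, 0, 0, 0, 0, -1],
    [0, 0, 0, 0, 0, 0, -1],
    [0, 0, 0, 0, 0, 0, -1],
    [0, 0, 0, 0, 0, 0, -1],
    [0, 0, 0, 0, 0, 0, -1],
    [0, 0, 0, 0, 0, 0, -1],
    [0, 0, 0, 0, 0, 0, -1],
    [0, 0, 0, 0, 0, 0, -1]
  ]
}}

```text
t: 11.73
tcp_pos: [0.457, -0.0548, 0.1994]
tool_rot: [1.0, 0.006, 0.004, 0.002]
force: [-0.6, 0.2, -0.4]
finger_gap: 0.0
```

```bash
python3 look.py 8 top top
python3 - <<'E'
import numpy as np
t,a=np.array([(5.583,-62.6),(6.483,-255.1),(6.583,-276.1),(8.783,-681.2),(10.883,-995.2)]).T
for n in (2,3):
    p=np.polyfit(t-11,a,n);print(p,np.polyval(p,t-11)-a)
E
```

```text
11.733 top n=176 ang=-23.4 range -35.0 -11.8  mid -23.4
11.783 top n=176 ang=-29.2 range -41.1 -17.6  mid -29.4
[    8.36751216  -129.45900258 -1010.19488365] [-0.78011862  0.39619983  0.97476421 -0.85720795  0.26636253]
[-1.85625114e-01  6.82536141e+00 -1.32626374e+02 -1.01080985e+03] [ 0.01606193 -0.26918015  0.25916414 -0.00721018  0.00116426]
```

Request:
{"fn": "servo_tool", "kwargs": {
  "motion": [
    [0, 0, 0, 0, 0, 0, -1],
    [0, 0, 0, 0, 0, 0, -1],
    [0, 0, 0, 0, 0, 0, -1],
    [0, 0, 0, 0, 0, 0, -1],
    [0, 0, 0, 0, 0, 0, -1],
    [0, 0, 0, 0, 0, 0, -1],
    [0, 0, 0, 0, 0, 0, -1],
    [0, 0, 0, 0, 0, 0, -1],
    [0, 0, 0, 0, 0, 0, -1],
    [0, 0, 0, 0, 0, 0, -1],
    [0, 0, 0, 0, 0, 0, -1],
    [0, 0, 0, 0, 0, 0, -1]
  ]
}}

```text
t: 12.83
tcp_pos: [0.457, -0.0548, 0.1995]
tool_rot: [1.0, 0.006, 0.004, 0.002]
force: [0.4, 0.5, -0.0]
finger_gap: 0.001
```

Request:
{"fn": "servo_tool", "kwargs": {
  "motion": [
    [0, 0, 0, 0, 0, 0, -1],
    [0, 0, 0, 0, 0, 0, -1],
    [0, 0, 0, 0, 0, 0, -1],
    [0, 0, 0, 0, 0, 0, -1],
    [0, 0, 0, 0, 0, 0, -1],
    [0, 0, 0, 0, 0, 0, -1],
    [0, 0, 0, 0, 0, 0, -1],
    [0, 0, 0, 0, 0, 0, -1],
    [0, 0, 0, 0, 0, 0, -1],
    [0, 0, 0, 0, 0, 0, -1],
    [0, 0, 0, 0, 0, 0, -1],
    [0, 0, 0, 0, 0, 0, -1]
  ]
}}

```text
t: 13.83
tcp_pos: [0.4569, -0.0548, 0.1994]
tool_rot: [1.0, 0.006, 0.004, 0.002]
force: [0.6, -0.0, 0.0]
finger_gap: -0.0
```

```bash
python3 look.py 9 top
```

```text
13.833 top n=189 ang=109.0 range 96.9 121.2  mid 109.0
```

```bash
cat > fit.py <<'E'
import numpy as np,sys
from scipy.integrate import solve_ivp
from scipy.optimize import least_squares
D=[(5.583,-62.6),(6.483,-255.1),(6.583,-276.1),(8.783,-681.2),(10.883,-995.2),(11.733,-1103.4),(11.783,-1109.3),(13.833,-1331.0)]
D+=[tuple(map(float,x.split(","))) for x in sys.argv[1:]]
t,a=np.array(D).T
def sim(p,ts):
    # w'=-(c+b w), closed form
    a0,w0,c,b=p;s=ts-t[0];e=np.exp(-b*s);return a0-((w0+c/b)*(1-e)/b-c/b*s)
w=np.where(t>10,3,1)
r=least_squares(lambda p:(sim(p,t)-a)*w,[-62,220,10,.03]);p=r.x
print(p.round(3),(sim(p,t)-a).round(2))
ts=np.arange(t[-1],t[-1]+6,.005);y=sim(p,ts);om=np.gradient(y,ts)
T=-46.8-1440
i=np.argmin(abs(y-T)) if (y<T).any() else None
print("cross",None if i is None else (ts[np.argmax(y<T)],om[np.argmax(y<T)]),"min",y.min())
for q in (T+6,T+4,T+2):
    print(q-T,ts[np.argmax(y<q)])
print("omega now",om[0])
E
python3 fit.py
```

```text
[-6.2350e+01  2.2348e+02  5.5270e+00  6.5000e-02] [ 0.25 -0.42  0.08 -0.39  0.27 -0.04 -0.22  0.04]
cross (np.float64(15.668000000000287), np.float64(-75.15714896356803)) min -1717.2854386665801
6.0 15.588000000000275
4.0 15.613000000000278
2.0 15.638000000000282
omega now -95.41753772708361
```

Request:
{"fn": "servo_tool", "kwargs": {
  "motion": [
    [-1, 0, 2, 0, 0, 0, -1],
    [-1, 1, 2, 0, -0.005, 0, -1],
    [0, 0, 2, 0, 0, 0, -1],
    [0, 0, 1, 0, 0, 0, -1],
    [0, 0, 0, 0, 0, 0, -1],
    [0, 0, 0, 0, 0, 0, -1],
    [0, 0, 0, 0, 0, 0, -1],
    [0, 0, 0, 0, 0, 0, -1],
    [0, 0, 0, 0, 0, 0, -1],
    [0, 0, 0, 0, 0, 0, -1]
  ]
}}

```text
t: 14.72
tcp_pos: [0.4547, -0.056, 0.1914]
tool_rot: [1.0, 0.006, 0.001, 0.002]
force: [-0.1, -0.3, -0.2]
finger_gap: -0.004
```

```bash
python3 look.py 10 top
```

```text
14.717 top n=177 ang=29.1 range 16.9 41.0  mid 29.0
```

```bash
python3 fit.py 14.717,-1410.9
```

```text
[-6.23300e+01  2.23527e+02  5.47300e+00  6.50000e-02] [ 0.27 -0.43  0.07 -0.42  0.27 -0.04 -0.21  0.02  0.01]
cross (np.float64(15.667000000000149), np.float64(-75.23214115042356)) min -1747.8875250579113
6.0 15.587000000000137
4.0 15.61200000000014
2.0 15.637000000000144
omega now -85.38687165272252
```

Request:
{"fn": "servo_tool", "kwargs": {
  "motion": [
    [0, 0, 0, 0, 0, 0, -1],
    [0, 0, 0, 0, 0, 0, -1],
    [0, 0, 0, 0, 0, 0, -1],
    [0, 0, 0, 0, 0, 0, -1],
    [0, 0, 0, 0, 0, 0, -1],
    [0, 0, 0, 0, 0, 0, -1],
    [0, 0, 0, 0, 0, 0, -1]
  ]
}}

```text
t: 15.35
tcp_pos: [0.4549, -0.056, 0.1917]
tool_rot: [1.0, 0.006, 0.002, 0.002]
force: [-0.0, -0.6, 0.2]
finger_gap: 0.003
```

```bash
python3 look.py 11 top
```

```text
15.350 top n=180 ang=-21.2 range -33.0 -9.4  mid -21.2
```

Request:
{"fn": "servo_tool", "kwargs": {
  "motion": [
    [0, 0, 0, 0, 0, 0, -1],
    [0, 0, 0, 0, 0, 0, -1],
    [0, 0, 6, 0, 0, 0, -1]
  ]
}}

```text
t: 15.65
tcp_pos: [0.4556, -0.0561, 0.1863]
tool_rot: [1.0, 0.006, 0.003, 0.002]
force: [-1.6, 3.1, 5.2]
finger_gap: 0.001
```

Request:
{"fn": "servo_tool", "kwargs": {
  "motion": [
    [0, 0, 0.8, 0, 0, 0, -1]
  ]
}}

```text
t: 15.73
tcp_pos: [0.4555, -0.056, 0.1855]
tool_rot: [1.0, 0.006, 0.002, 0.002]
force: [-3.5, -0.3, 11.1]
finger_gap: -0.004
```

```bash
python3 look.py 12 top top; python3 -c "
from h import *
s=manip.sense();print(s['t'],s['tcp_pos'],s['force'])"
```

```text
15.733 top n=175 ang=-42.8 range -54.3 -31.1  mid -42.7
15.783 top n=175 ang=-42.5 range -54.0 -30.8  mid -42.4
15.8333 [ 0.45554225 -0.05625463  0.18601413] [-2.71073037 -0.0311021   8.64656212]
```

Run:
```python
from h import *
d=dict(np.load("pics/top12.npz"))
i=cv2.imread("pics/top12.png")[160:310,290:430];cv2.imwrite("pics/top12z.png",cv2.resize(i,None,fx=4,fy=4,interpolation=cv2.INTER_CUBIC))
```

```text
(no output)
```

View pics/top12z.png

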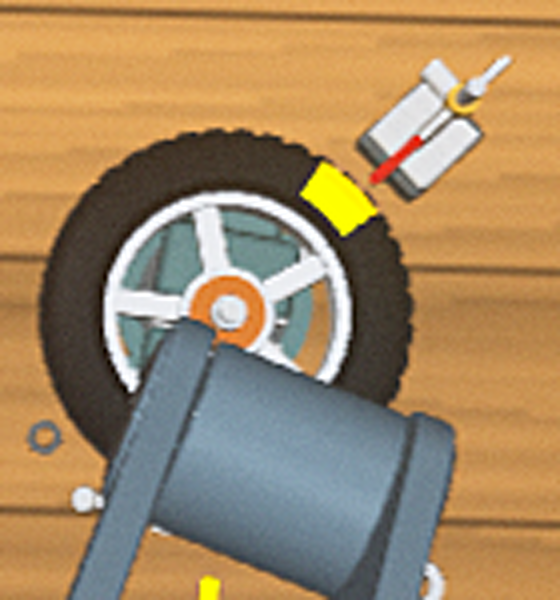

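Request:
{"fn": "servo_tool", "kwargs": {
  "motion": [
    [0, 0, 0.6, 0, 0, 0, -1],
    [0, 0, 0.6, 0, 0, 0, -1],
    [0, 0, 0.6, 0, 0, 0, -1]
  ]
}}

```text
t: 16.08
tcp_pos: [0.4555, -0.0568, 0.186]
tool_rot: [1.0, 0.007, 0.003, 0.003]
force: [-1.7, 0.6, 8.6]
finger_gap: -0.005
```

```bash
python3 look.py 13 top; python3 -c "
from h import *
s=manip.sense();print(s['t'],s['tcp_pos'],s['force'])
t=manip.snapshot('side');cv2.imwrite('pics/side13.png',t['frame'][:,:,::-1])
s=manip.sense();print(s['t'],s['force'],abs(s['qd']).max())
print(manip.sign_off())"
```

```text
16.083 top n=172 ang=-42.1 range -53.6 -30.5  mid -42.1
16.1333 [ 0.45555583 -0.0567798   0.18601641] [-1.3528722  -0.12787476  8.98136471]
16.1833 [-1.32894408  0.27055607  9.2174586 ] 0.0015677617365048124
the job is handed in; nothing more can be done
None
```

View pics/side13.png

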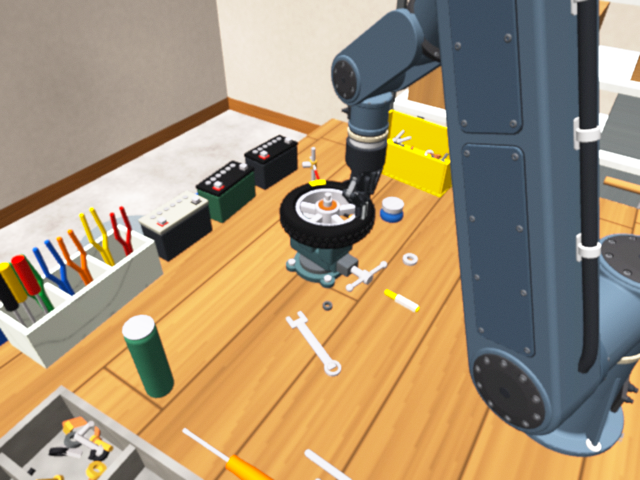

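I flicked the wheel clockwise with the shut fingertips to about 3.7 rad/s. It ran untouched for about 10 s and was still turning at about 1.3 rad/s when I pressed a fingertip on the tyre and stopped it first time. I handed the job in at 16.2 s, with the fingertip still holding the tyre at about 9 N.

- **Position:** The streak's middle stood at -42.1° and the pointer at about -46.8°. The pointer is therefore on the streak, but about 8 mm from its middle; the streak runs 20 mm either side. I left it there and did not drag the wheel to centre it.
- **Holding steady:** The streak's middle read -42.8°, then -42.5°, then -42.1° after 0.35 s. That is about 1 mm of creep backwards, away from the pointer, and I did not look into its cause.
- **Forces:** The highest press I read was 15.6 N, in a test press before the flick. The highest during the flick or the stop was 11 N.
- **Loose things:** In the last side picture, the loose things in view look to be where they started. The hand never went near any of them.

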